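Bring the dial gauge slide home on the valve run-out bench

ROBOT

A 6-joint arm with a two-finger parallel gripper is mounted at the origin on a cart in front of the work surface, level with it; the furniture and walls round the work are solid. World frame = base frame: x ahead of the robot, y to its left, z up, the work surface at z = 0. Lengths are in mm, angles in degrees, forces in N, time in s.
With the tool pointing down it reaches from about 300 to 850 mm from the base axis. Payload 4.2 kg.
Tool frame: the origin (TCP) lies midway between the tips of the shut fingers; the grasp point (between the pads) lies 19 mm behind it (env.grasp_offset is the distance from the TCP to the grasp point, in mm); z points along the fingers, y is the line along which they close (so a half turn about z gives the same grasp; the last joint's range is limited). The gripper opens to 91 mm and grips with 3 to 60 N. Pads are 32 mm wide; open, the fingers measure 118 mm over their backs; the gripper's body (76 mm by 178 mm) begins 60 mm behind the grasp point.
Start: joints at [-76.719, 18.312, 89.639, -0, 72.044, -1.146], TCP at [143.262, -556.883, 213.976] pointing down, gripper open.
Joint ranges: [-177.97, 177.97], [-48.28, 115.42], [12.27, 149.76], [-77.06, 257.06], [2.81, 150.46], [-146.56, 146.56]. Speed limits (degrees/s): [147.25, 147.25, 180, 180, 180, 180].

INTERFACE

Orientations are given as [roll, pitch, yaw] about the fixed x, y, z axes, in that order (R = Rz(yaw) Ry(pitch) Rx(roll)).
In Python, from workcell import env, optics gives the robot as it stands. The module is installed in compiled form; this text tells all that it offers.
- The arm moves only by the tool send_rows, never from a script. Its argument "targets" is a list that holds one entry, the list of rows, each a list of 7 numbers: the turn, a rotation vector about the world's x, y, z scaled (see below), then the shift along the world's x, y, z scaled (see below), then the closure, from -1 (fully open) to 1 (shut). In form: [[[rx, ry, rz, x, y, z, gripper], ...]]. A call has 1 to 12 rows; each row shifts and turns the commanded pose from where the row before left it; what a row does not reach is not made up. The controller multiplies each number of a shift by 0.2 m and each number of a turn by pi/2 rad. A row lasts 1/10 s, in which the tool goes at most 50 mm and 8.59 degrees, less where a joint would pass 70% of its speed; a pose out of reach is approached as far as the arm can. A call with a number of a shift or a turn outside -1 to 1 is refused whole. A call with a gripper value outside its range is refused whole. The fingers move at their own pace and stop on an object; "grip_force" is the grip in N (left out, the last holds). Time passes only in rows, so rows that do not move let the fingers close. It gives the time, the measured TCP pose, the force, the opening and the grip force at its end, in the units of the state.
- env.state(): the state, without advancing time (a new reading comes with each control period).
- optics.grab_frame(name): name is "side" or "top"; returns (picture, depth): 400x640x3 uint8, red, green, blue; 400x640 float32, mm along the optical axis (not along the pixel's ray), 0 where there is no reading.
- optics.camera_info(name): a dict with "camera_matrix" (3x3 intrinsics, pixels), "k1" (the pictures are not rectified: a ray, as slopes to the right and down, at radius r is drawn at 1 + k1 r^2 times it, then the intrinsics apply), "R" (3x3) and "t" (3): a world point X has camera coordinates R X + t. Camera axes: x right, y down, z forward; pixel columns grow to the right and rows downward; lengths in mm; the calibration is good to about 2 mm. A picture is of the moment at which its call begins. camera_info takes no time and is no camera call.
- env.job_done(): hands the job in; it is judged then, once.
Trained networks look in the newest picture that a camera, given by its name, has taken for a name from the list of things; names that differ only in an ending like _2 or _b are one class to them, and where a whole thing is asked for, a point or a joint stands for the part that bears it (a point fixed in the world has none). Each returns a list of dicts, best first, with "conf" (0 to 1); they miss things now and then, are a little off and sometimes report something else, mostly with a low value. They report only what shows in the picture. A call takes as long as a camera call.
- optics.silhouettes(camera, name): "mask" (400x640 bool, what is visible of it) and "at" ([column, row] in pixels, amid what is visible of it).
- optics.place_of(camera, name): "at" ([column, row] in pixels: a listed point, or the origin of a listed thing).
The state is a dict: "time_s": time; "qpos": joint angles; "qvel": joint speeds; "effort": joint torques, N m; "ee_pos": TCP position; "ee_rot": TCP orientation; "force": force on the tool from outside, world axes, zero at the start; "torque": the same for the moment, N m; "gripper_width": finger opening in mm; "gripper_force": force on a finger pad.
Only numpy, scipy, OpenCV 4.12 (cv2) and the standard library are available. Lean on these libraries where they do the work, as an engineer would, in place of code of your own. Each camera call takes 0.05 s, during which the arm holds its last target. There are 200 camera calls.

TASK

Press the red release button on the gauge slide and, holding it down all the way, slide the gauge along the rail until the slide sits fully home against its end stop at the valve. Then let the button come back up so the brake locks the slide there, and back away. Keep off the dial gauge, and leave everything else on the bench where it lies.

Things in the scene. Friction and masses are not known exactly. Their poses are not given: they have to be found in the camera images.
- gauge_bench: Valve run-out bench, fixed: green base 112 x 450 mm, bed top 36 mm high, 88 mm wide, slotted. A valve lies in vee supports at one end, the gauge slide stands at the other. Origin: centre of the underside, on the workbench top. z up; y runs along the rail, +y from the slide towards the end stop and the valve; +x is the side the dial faces (towards the robot).
- gauge_slide (a joint): Travel of the grey gauge slide (106 x 130 mm, flat top 58 mm above the workbench) along the bench's +y, in m: starts between 0 and 0.06, meets the end stop at 0.130. A spring brake locks it (against about 35 N) while the release button is up; with the button down it slides with 1 to 2 N and stays where it is left.
- release_button (a joint): How far the red release button on the slide is pressed down, in m: 0 up (brake on; it can read up to 1 mm off), 0.007 fully down. The brake is off once it is pressed 2 mm. The spring needs about 6 N all the way down, and brings the button and the brake back when let go.
- button_top (a point): Centre of the red button's flat top, on the slide: 83 mm above the workbench when up. The top is 36 mm across the rail and 42 mm along it, with a raised rib (3 mm high, 5 mm thick) at each end of its length, 32 mm clear between them, so that a fingertip can press the flat and drag the slide along. Axes as the bench's.
- stop_face (a point): The end stop: the point midway between the two brass screws of a dark block clamped on the bed, 47 mm above the workbench. The front end of the slide meets it when home; the button's centre is then 100 mm from this point, along the bench's -y.
- dial_gauge: Round dial gauge (58 mm across, white face towards the robot) on a grey post on the slide; delicate, not to be touched. Origin: centre of the dial, 92 mm above the workbench, 70 mm from the button's centre along the bench's +y. The dial reaches 121 mm, the post 130 mm above the workbench; the nearest part, a small knob, begins 36 mm from the button's centre.
- tappet_a: Small light-grey bucket tappet, 31 mm across and 25 mm high, standing loose in front of the bench's valve end. Origin: centre of its underside. Bystander.
- tappet_b: A second such tappet beside it, 31 mm across and 25 mm high. Origin: centre of its underside. Bystander.
- feeler: Folded feeler gauge, 16 x 95 x 12 mm, lying loose in front of the bench. Origin: centre of its underside. Bystander.
- valve_a: Dark engine valve standing loose on its head (33 mm across, 104 mm high) behind the bench, near its valve end. Bystander.
- valve_b: Bright engine valve standing loose on its head (33 mm across, 104 mm high) beside the dark one. Bystander.
- paste_tin: Round tin with a green side, 57 mm across and 37 mm high, loose to the left of the bench. Origin: centre of its underside. Bystander.
- spray_oil: White, blue and red aerosol can, 66 mm across and 264 mm high, standing loose on the right behind the bench's valve end. Origin: centre of its underside. Bystander.
- driver_red: Screwdriver with a red handle, 27 x 241 x 27 mm, lying loose behind the bench. Bystander.
- spanner: Combination spanner, 31 x 183 x 4 mm, lying loose behind the bench. Bystander.

How it is judged:
By the outcome, as a careful person would: the job done as asked, in the order asked, and still so for the second after the job is handed in, with the robot touching nothing.
It also fails if it takes over 35 s, if anything falls off the work surface, if the arm or the gripper's body presses on something with over 40 N, if the wrist force passes 120 N, or if a joint passes its speed limit or range.

## Working session

There is one attempt and no reset: what is moved stays moved. The work goes in short steps, Python scripts to look and compute and a tool call to move; the robot and the scene stay as the last step left them, time stands still between calls to the robot, and variables do not carry over. Pictures are saved under pics/ and viewed, at most 10 in all, crops included, and the job is handed in when it is done.

Besides the shell and the picture viewer there is one more tool, called after ">>>" as name(argument=value, ...) on one line, values as JSON. send_rows: Moves the arm, as the interface text tells. Its arguments: {"type":"object","properties":{"targets":{"type":"array"},"grip_force":{"type":"number"}},"required":["targets"]}

```bash
mkdir -p pics; cat > h.py <<'E'
import numpy as np, cv2
from workcell import env, optics
def ray(cam,px):
    i=optics.camera_info(cam);K=np.array(i["camera_matrix"],float);k=i["k1"];R=np.array(i["R"]);t=np.array(i["t"])
    d=np.linalg.solve(K,[px[0],px[1],1])[:2];s=d.copy()
    for _ in range(20): s=d/(1+k*(s@s))
    return -R.T@t, R.T@np.array([s[0],s[1],1.]), R,t
def at_z(cam,px,z):
    o,d,_,_=ray(cam,px); return o+d*(z-o[2])/d[2]
def at_depth(cam,px,depth):
    o,d,_,_=ray(cam,px); return o+d*depth
E
cat > l.py <<'E'
from h import *
for c in("side","top"):
    p,dep=optics.grab_frame(c); cv2.imwrite(f"pics/{c}0.png",p[:,:,::-1]); np.save(f"{c}d.npy",dep)
    print(c,ray(c,(320,200))[:2])
    for n,z in(("button_top",83),("stop_face",47),("dial_gauge",92),("gauge_bench",0),("tappet_a",0),("feeler",0),("spray_oil",0)):
        for r in optics.place_of(c,n)[:2]:
            a=r["at"]; u,v=int(round(a[0])),int(round(a[1])); 
            dd=dep[v,u] if 0<=v<400 and 0<=u<640 else 0
            print(n,round(r["conf"],2),np.round(a,1),at_z(c,a,z).round(1),at_depth(c,a,dd).round(1))
s=env.state();print({k:np.round(s[k],3) for k in s})
E
python3 l.py
```

```text
side (array([  122.03632042, -1039.81081377,   768.26761652]), array([ 0.35263748,  0.75796634, -0.54878248]))
button_top 0.63 [320.2 201.7] [ 559.1 -101.5   83. ] [ 536.7 -149.6  118.1]
stop_face 0.62 [325.9 253.4] [ 493. -272.   47.] [ 468.7 -322.2   94.2]
dial_gauge 0.64 [322.  211.6] [ 536.8 -159.6   92. ] [ 531.6 -170.8  100.6]
gauge_bench 0.8 [323.2 256.2] [ 505.7 -229.     0. ] [ 464.7 -315.5   81.9]
gauge_bench 0.73 [415.6 262.6] [ 710.1 -360.     0. ] [ 614.  -471.1  125.6]
tappet_a 0.54 [293.6 280.2] [ 399.7 -278.2   -0. ] [ 392.2 -298.6   20.6]
tappet_a 0.45 [298.8 289.6] [ 398.4 -314.    -0. ] [ 394.6 -323.9   10.5]
feeler 0.48 [293.6 250.4] [ 444.2 -171.4    0. ] [ 440.6 -181.1    8.6]
feeler 0.45 [265.2 184.6] [491.3 190.5   0. ] [482.9 162.6  17.4]
top (array([ 347.56622671, -112.96618062, 1058.307242  ]), array([ 0.23591045,  0.00300546, -0.9720249 ]))
button_top 0.78 [309.1 204.4] [571.1 -83.6  83. ] [571.2 -83.6  82.6]
button_top 0.35 [201.  231.7] [484.1 176.1  83. ] [490.4 189.4  37.9]
stop_face 0.75 [383.5 240.8] [ 497.9 -277.7   47. ] [ 499.9 -279.8   33.6]
gaug
[... 304 characters left out ...]
.97 [438.4 204.2] [ 615.  -430.6    0. ] [ 597.2 -409.5   70.5]
spray_oil 0.58 [346.3 264.4] [ 436. -190.    0.] [ 435.4 -189.6    6.2]
{'time_s': np.float64(0.8), 'qpos': array([-7.6719e+01,  1.8309e+01,  8.9641e+01,  1.0000e-03,  7.2044e+01,
       -1.1460e+00]), 'qvel': array([ 0.019, -0.074,  0.062, -0.021, -0.109,  0.03 ]), 'effort': array([ 1.0000e-03, -4.1230e+01, -2.3222e+01,  7.3000e-02,  3.8000e-02,
       -0.0000e+00]), 'ee_pos': array([ 143.262, -556.864,  213.989]), 'ee_rot': array([ 1.79994e+02, -1.00000e-03,  1.44270e+01]), 'force': array([-0.82 , -0.314, -0.587]), 'torque': array([-0.032,  0.029,  0.02 ]), 'gripper_force': np.float64(0.0), 'gripper_width': np.float64(91.042)}
```

```bash
python3 - <<'E'
import cv2,numpy as np
a=cv2.imread("pics/top0.png")[150:310,240:460]; cv2.imwrite("pics/topc.png",cv2.resize(a,None,fx=3.5,fy=3.5,interpolation=cv2.INTER_CUBIC))
a=cv2.imread("pics/side0.png")[150:310,230:450]; cv2.imwrite("pics/sidec.png",cv2.resize(a,None,fx=3.5,fy=3.5,interpolation=cv2.INTER_CUBIC))
E
```

```text
(no output)
```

View pics/topc.png

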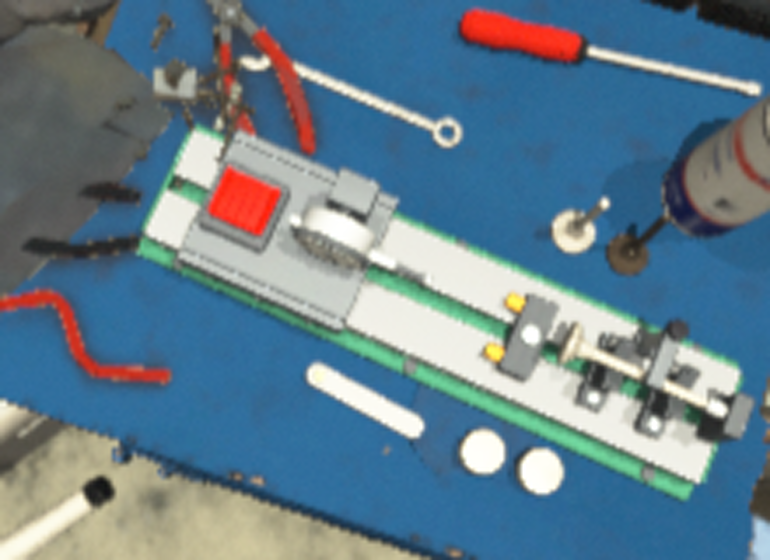

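View pics/sidec.png

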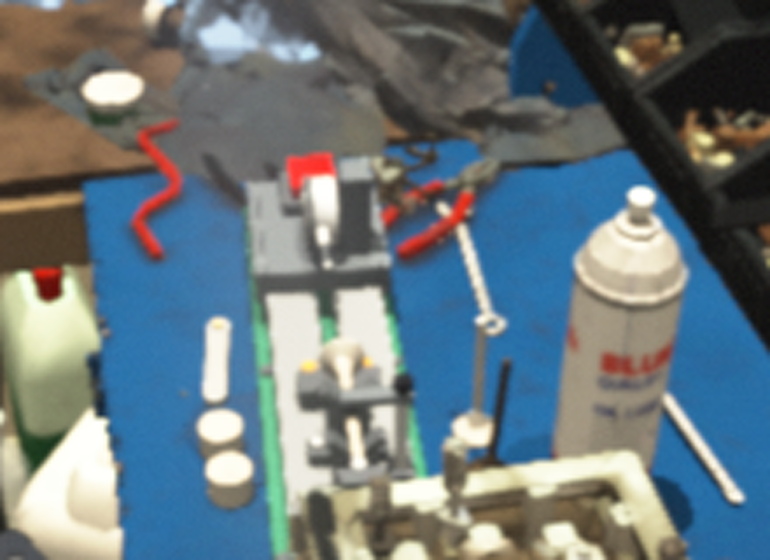

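```bash
cat > m.py <<'E'
from h import *
import sys
dep=np.load("topd.npy") if len(sys.argv)<2 else None
p=cv2.imread("pics/top0.png")[:,:,::-1] if dep is not None else None
if dep is None: p,dep=optics.grab_frame("top"); cv2.imwrite("pics/topn.png",p[:,:,::-1])
h=cv2.cvtColor(np.ascontiguousarray(p),cv2.COLOR_RGB2HSV)
V,U=np.mgrid[0:400,0:640]
def pts(m,): return np.array([at_depth("top",(u,v),dep[v,u]) for v,u in zip(*np.nonzero(m))])
red=((h[...,0]<8)|(h[...,0]>172))&(h[...,1]>170)&(h[...,2]>120)&(U>285)&(U<400)&(V>185)&(V<260)
n,l,s,c=cv2.connectedComponentsWithStats(red.astype(np.uint8)); print(s[1:],c[1:])
k=1+np.argmax(s[1:,4]); P=pts(l==k); print("z",np.percentile(P[:,2],[5,25,50,75,95]))
T=P[P[:,2]>78]; r=cv2.minAreaRect(T[:,:2].astype(np.float32)); print("depth top",T.mean(0),r)
Q=np.array([at_z("top",(u,v),84)[:2] for v,u in zip(*np.nonzero(l==k))]); print("red @84",cv2.minAreaRect(Q.astype(np.float32)))
yel=(h[...,0]>15)&(h[...,0]<32)&(h[...,1]>150)&(h[...,2]>150)&(U>360)&(U<410)&(V>220)&(V<265)
n,l,s,c=cv2.connectedComponentsWithStats(yel.astype(np.uint8),connectivity=8)
for i in range(1,n): print(s[i],c[i],at_z("top",c[i],47),np.median(pts(l==i)[:,2]))
# bed: white, z ~36
w=(h[...,1]<40)&(h[...,2]>170)&(U>275)&(U<460)&(V>180)&(V<300)
B=pts(w); B=B[(B[:,2]>30)&(B[:,2]<42)]; print("bed",len(B),cv2.minAreaRect(B[:,:2].astype(np.float32)))
E
python3 m.py
```

```text
[[310 186   2   1   2]
 [325 186   4   7  22]
 [300 198  20  19 236]
 [286 256   2   3   5]] [[310.5        186.        ]
 [326.86363636 188.63636364]
 [309.24576271 207.24576271]
 [286.4        256.8       ]]
z [81.56561653 83.45445708 84.60726348 85.96720858 87.91295599]
depth top [563.51275602 -84.59925622  84.71354789] ((563.9652709960938, -84.51420593261719), (41.79420852661133, 35.36395263671875), 69.55937194824219)
red @84 ((563.5988159179688, -84.301513671875), (41.83888244628906, 35.52423095703125), 69.43653869628906)
[385 234   5   5  16] [386.75  236.125] [ 510.47677148 -285.53749651   47.        ] 53.2233980486933
[379 249   5   4  17] [381.05882353 250.23529412] [ 473.54657518 -272.29569336   47.        ] 52.31412470021667Traceback (most recent call last):
  File "m.py", line 19, in <module>
    B=pts(w); B=B[(B[:,2]>30)&(B[:,2]<42)]; print("bed",len(B),cv2.minAreaRect(B[:,:2].astype(np.float32)))
  File "m.py", line 8, in pts
    def pts(m,): return np.array([at_depth("top",(u,v),dep[v,u]) for v,u in zip(*np.nonzero(m))])
                                  ~~~~~~~~^^^^^^^^^^^^^^^^^^^^^^
  File "h.py", line 11, in at_depth
    o,d,_,_=ray(cam,px); return o+d*depth
            ~~~^^^^^^^^
  File "h.py", line 4, in ray
    i=optics.camera_info(cam);K=np.array(i["camera_matrix"],float);k=i["k1"];R=np.array(i["R"]);t=np.array(i["t"])
ValueError: time passes only in moves, steps and waits
```

>>> send_rows(targets=[[[0,0,-0.0385,0.105,0.118,0.01,1],[0,0,-0.0385,0.105,0.118,0.01,1],[0,0,-0.0385,0.105,0.118,0,1],[0,0,-0.0385,0.105,0.118,0,1],[0,0,-0.0385,0.105,0.118,0,1],[0,0,-0.0385,0.105,0.118,0,1],[0,0,-0.0385,0.105,0.118,0,1],[0,0,-0.0385,0.105,0.118,0,1],[0,0,-0.0385,0.105,0.118,0,1],[0,0,-0.0385,0.105,0.118,0,1],[0,0,0,0.105,0.118,0,1],[0,0,0,0.105,0.118,0,1]]], grip_force=20)

```text
time_s: 2.0
ee_pos: [396.0, -272.6, 218.2]
ee_rot: [180.0, -0.0, -20.2]
force: [0.7, -0.2, 0.8]
gripper_width: 0.8
gripper_force: 0.0
```

>>> send_rows(targets=[[[0,0,0,0.105,0.118,0,1],[0,0,0,0.105,0.118,0,1],[0,0,0,0.105,0.118,0,1],[0,0,0,0.105,0.118,0,1],[0,0,0,0.105,0.118,0,1],[0,0,0,0.105,0.118,0,1],[0,0,0,0.105,0.118,0,1],[0,0,0,0.105,0.118,0,1],[0,0,0,0,0,0,1],[0,0,0,0,0,0,1]]])

```text
time_s: 3.0
ee_pos: [563.1, -84.6, 217.7]
ee_rot: [180.0, 0.0, -20.1]
force: [-0.3, -1.1, -0.3]
gripper_width: 0.8
gripper_force: 0.0
```

>>> send_rows(targets=[[[0,0,0,0,0,-0.1,1],[0,0,0,0,0,-0.1,1],[0,0,0,0,0,-0.1,1],[0,0,0,0,0,-0.1,1],[0,0,0,0,0,-0.1,1],[0,0,0,0,0,-0.1,1],[0,0,0,0,0,0,1],[0,0,0,0,0,0,1]]])

```text
time_s: 3.8
ee_pos: [562.9, -85.7, 98.4]
ee_rot: [180.0, 0.0, -20.3]
force: [-0.2, -0.4, 0.2]
gripper_width: 0.4
gripper_force: 0.0
```

```bash
python3 - <<'E'
from h import *
A=[]
for c in("side","top"):
    p,d=optics.grab_frame(c); u,v=(320,190) if c=="side" else (312,205)
    a=p[v-50:v+50,u-65:u+65,::-1]; A.append(cv2.resize(a,None,fx=6,fy=6,interpolation=cv2.INTER_CUBIC)[:300] if 0 else cv2.resize(a,(390,300),interpolation=cv2.INTER_CUBIC))
cv2.imwrite("pics/n1.png",np.hstack(A))
s=env.state();print(s["ee_pos"],s["force"],s["ee_rot"])
E
```

```text
[563.90932017 -85.50958203  99.35925023] [-0.69431465 -0.04292982 -0.38288763] [-1.79987067e+02 -1.37618944e-01 -2.02580212e+01]
```

View pics/n1.png

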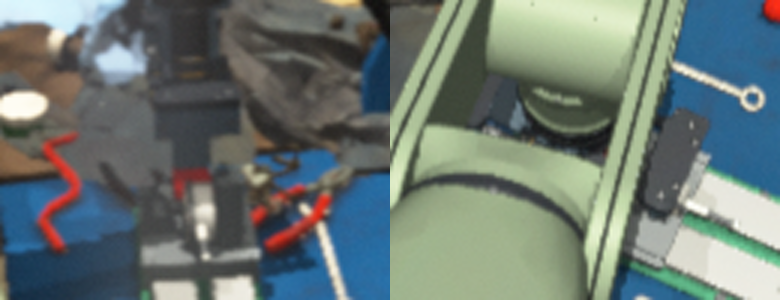

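>>> send_rows(targets=[[[0,0,0,0,0,-0.03,1],[0,0,0,0,0,-0.02,1],[0,0,0,0,0,0,1],[0,0,0,0,0,0,1]]])

```text
time_s: 4.3
ee_pos: [563.2, -84.8, 87.9]
ee_rot: [180.0, 0.0, -20.2]
force: [0.0, -0.0, -0.4]
gripper_width: 0.6
gripper_force: 0.0
```

>>> send_rows(targets=[[[0,0,0,0,0,-0.01,1],[0,0,0,0,0,-0.01,1],[0,0,0,0,0,0,1]]])

```text
time_s: 4.6
ee_pos: [563.1, -84.8, 83.7]
ee_rot: [180.0, 0.0, -20.2]
force: [0.1, 0.6, -0.3]
gripper_width: 0.7
gripper_force: 0.1
```

>>> send_rows(targets=[[[0,0,0,0,0,-0.01,1],[0,0,0,0,0,0,1]]])

```text
time_s: 4.8
ee_pos: [563.3, -84.9, 82.0]
ee_rot: [180.0, -0.0, -20.2]
force: [-0.7, 0.2, 2.2]
gripper_width: 0.4
gripper_force: 0.8
```

>>> send_rows(targets=[[[0,0,0,0,0,-0.01,1],[0,0,0,0,0,0,1]]])

```text
time_s: 5.0
ee_pos: [563.4, -84.9, 80.1]
ee_rot: [-180.0, -0.0, -20.2]
force: [-0.4, 0.4, 3.3]
gripper_width: 0.4
gripper_force: 1.6
```

>>> send_rows(targets=[[[0,0,0,0,0,-0.01,1],[0,0,0,0,0,-0.01,1],[0,0,0,0,0,0,1]]])

```text
time_s: 5.3
ee_pos: [563.4, -84.9, 76.3]
ee_rot: [-180.0, -0.0, -20.2]
force: [-0.9, 1.3, 5.4]
gripper_width: 0.4
gripper_force: 2.7
```

>>> send_rows(targets=[[[0,0,0,0,0,-0.005,1],[0,0,0,0,0,0,1]]])

```text
time_s: 5.5
ee_pos: [563.4, -84.9, 76.2]
ee_rot: [-180.0, -0.0, -20.2]
force: [-3.0, 1.2, 10.9]
gripper_width: 0.1
gripper_force: 5.4
```

>>> send_rows(targets=[[[0,0,0,0,0,-0.003,1],[0,0,0,-0.007,-0.019,0,1],[0,0,0,-0.013,-0.0352,0,1],[0,0,0,-0.013,-0.0352,0,1],[0,0,0,-0.013,-0.0352,0,1],[0,0,0,0,0,0,1]]])

```text
time_s: 6.1
ee_pos: [553.9, -110.4, 76.2]
ee_rot: [180.0, -0.1, -20.2]
force: [-4.4, 1.0, 14.5]
gripper_width: 0.8
gripper_force: 7.1
```

>>> send_rows(targets=[[[0,0,0,-0.013,-0.0352,0,1],[0,0,0,-0.013,-0.0352,0,1],[0,0,0,-0.013,-0.0352,0,1],[0,0,0,-0.013,-0.0352,0,1],[0,0,0,-0.013,-0.0352,0,1],[0,0,0,-0.013,-0.0352,0,1],[0,0,0,0,0,0,1]]])

```text
time_s: 6.8
ee_pos: [538.1, -152.7, 76.2]
ee_rot: [180.0, -0.0, -20.2]
force: [-5.1, 0.6, 14.8]
gripper_width: 0.4
gripper_force: 7.4
```

```bash
python3 - <<'E'
from h import *
A=[]
for c in("side","top"):
    p,d=optics.grab_frame(c); u,v=(320,215) if c=="side" else (355,225)
    a=p[v-50:v+50,u-65:u+65,::-1]; A.append(cv2.resize(a,(390,300),interpolation=cv2.INTER_CUBIC))
cv2.imwrite("pics/n2.png",np.hstack(A))
E
```

```text
(no output)
```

View pics/n2.png

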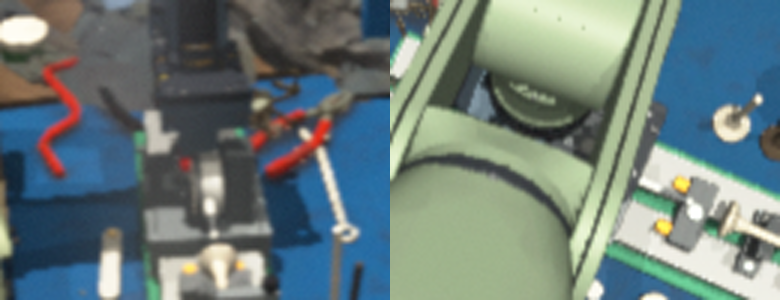

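>>> send_rows(targets=[[[0,0,0,-0.013,-0.0352,0,1],[0,0,0,-0.013,-0.0352,0,1],[0,0,0,-0.013,-0.0352,0,1],[0,0,0,-0.007,-0.019,0,1],[0,0,0,0,0,0,1]]])

```text
time_s: 7.4
ee_pos: [528.8, -177.4, 76.2]
ee_rot: [180.0, -0.0, -20.2]
force: [-5.0, 0.1, 14.3]
gripper_width: 0.4
gripper_force: 7.6
```

>>> send_rows(targets=[[[0,0,0,-0.0035,-0.0094,0,1],[0,0,0,-0.0035,-0.0094,0,1],[0,0,0,0,0,0,1]]])

```text
time_s: 7.7
ee_pos: [528.1, -179.3, 76.2]
ee_rot: [-179.8, -0.0, -20.3]
force: [-2.8, 6.2, 15.1]
gripper_width: 0.2
gripper_force: 7.5
```

>>> send_rows(targets=[[[0,0,0,-0.0035,-0.0094,0,1],[0,0,0,0,0,0,1]]])

```text
time_s: 7.9
ee_pos: [528.1, -180.4, 76.2]
ee_rot: [-179.7, -0.1, -20.3]
force: [-0.8, 8.6, 14.4]
gripper_width: 1.0
gripper_force: 7.1
```

>>> send_rows(targets=[[[0,0,0,-0.0035,-0.0094,0,1],[0,0,0,0,0,0,1]]])

```text
time_s: 8.1
ee_pos: [527.9, -182.7, 76.2]
ee_rot: [-179.8, -0.1, -20.3]
force: [0.5, 7.6, 12.9]
gripper_width: 0.3
gripper_force: 6.5
```

>>> send_rows(targets=[[[0,0,0,-0.0035,-0.0094,0,1],[0,0,0,0,0,0,1]]])

```text
time_s: 8.3
ee_pos: [527.6, -184.8, 76.2]
ee_rot: [-179.8, -0.2, -20.3]
force: [0.5, 7.1, 11.9]
gripper_width: 0.5
gripper_force: 6.1
```

>>> send_rows(targets=[[[0,0,0,-0.0035,-0.0094,0,1],[0,0,0,0,0,0,1],[0,0,0,0,0,0,1]]])

```text
time_s: 8.6
ee_pos: [527.2, -186.7, 76.2]
ee_rot: [-179.8, -0.2, -20.3]
force: [2.0, 6.8, 12.3]
gripper_width: -0.0
gripper_force: 7.1
```

```bash
python3 - <<'E'
from h import *
A=[]
for c in("side","top"):
    p,d=optics.grab_frame(c); u,v=(322,240) if c=="side" else (380,240)
    a=p[v-38:v+38,u-35:u+35,::-1]; A.append(cv2.resize(a,(390,423),interpolation=cv2.INTER_CUBIC))
cv2.imwrite("pics/n3.png",np.hstack(A))
E
```

```text
(no output)
```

View pics/n3.png

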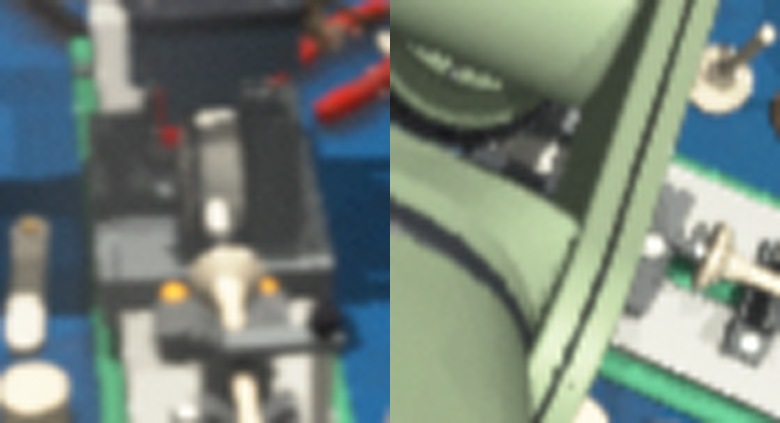

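>>> send_rows(targets=[[[0,0,0,-0.0035,-0.0094,0,1],[0,0,0,0,0,0,1]]])

```text
time_s: 8.9
ee_pos: [527.1, -187.1, 76.2]
ee_rot: [-179.6, -0.2, -20.4]
force: [2.5, 12.3, 11.8]
gripper_width: 0.5
gripper_force: 9.8
```

>>> send_rows(targets=[[[0,0,0,-0.0035,-0.0094,0,1],[0,0,0,0,0,0,1]]])

```text
time_s: 9.1
ee_pos: [527.0, -187.3, 76.2]
ee_rot: [-179.4, -0.2, -20.5]
force: [5.5, 17.3, 12.0]
gripper_width: 0.4
gripper_force: 12.1
```

>>> send_rows(targets=[[[0,0,0,0.0035,0.0094,0,1],[0,0,0,0.0018,0.0047,0,1],[0,0,0,0,0,0,1]]])

```text
time_s: 9.4
ee_pos: [527.1, -187.0, 76.2]
ee_rot: [-179.7, -0.2, -20.3]
force: [2.3, 7.8, 12.1]
gripper_width: 0.7
gripper_force: 11.5
```

>>> send_rows(targets=[[[0,0,0,0,0,0.015,1],[0,0,0,0,0,0.01,1],[0,0,0,0,0,0.01,1],[0,0,0,0,0,0,1]]])

```text
time_s: 9.8
ee_pos: [527.0, -186.9, 81.8]
ee_rot: [-179.7, -0.2, -20.3]
force: [4.6, 7.2, 2.1]
gripper_width: 0.3
gripper_force: 5.3
```

>>> send_rows(targets=[[[0,0,0,0.0035,0.0094,0,1],[0,0,0,0,0,0.01,1],[0,0,0,0,0,0.015,1],[0,0,0,0,0,0.03,1],[0,0,0,0,0,0.08,1],[0,0,0,0,0,0.15,1],[0,0,0,0,0,0.15,1],[0,0,0,0,0,0.15,1],[0,0,0,0,0,0,1]]])

```text
time_s: 10.7
ee_pos: [527.1, -188.8, 202.9]
ee_rot: [179.9, -0.5, -20.2]
force: [0.4, -0.2, 0.5]
gripper_width: 0.4
gripper_force: 0.0
```

>>> send_rows(targets=[[[0,0,0,-0.15,-0.15,0.05,1],[0,0,0,-0.15,-0.15,0.05,1],[0,0,0,-0.15,-0.15,0,1],[0,0,0,-0.15,-0.15,0,1],[0,0,0,-0.15,-0.15,0,1],[0,0,0,-0.15,-0.15,0,1],[0,0,0,-0.15,-0.15,0,1],[0,0,0,-0.1,-0.15,0,1],[0,0,0,0,0,0,1],[0,0,0,0,0,0,1]]])

```text
time_s: 11.7
ee_pos: [294.3, -427.2, 217.5]
ee_rot: [-179.9, 0.1, -20.3]
force: [-0.0, 0.3, -0.4]
gripper_width: 0.4
gripper_force: 0.0
```

```bash
sed -i '/^# bed/,$d' m.py; python3 m.py n; python3 - <<'E'
import cv2
a=cv2.imread("pics/topn.png")[150:310,260:480]; cv2.imwrite("pics/n4.png",cv2.resize(a,None,fx=3.5,fy=3.5,interpolation=cv2.INTER_CUBIC))
E
```

```text
[[310 186   4   6  12]
 [325 186   4   7  22]
 [337 215  20  18 236]
 [286 256   2   2   4]] [[311.58333333 188.33333333]
 [326.86363636 188.63636364]
 [346.09322034 223.62288136]
 [286.5        256.5       ]]
z [81.30165474 83.14744146 84.31751952 85.74535598 88.14728522]
depth top [ 527.72079093 -178.07020086   88.62969731] ((447.12237548828125, -147.35513305664062), (40.79886245727539, 210.55882263183594), 69.1990966796875)
red @84 ((528.5997924804688, -178.01487731933594), (41.45477294921875, 35.22905349731445), 69.43634796142578)
[386 234   4   5  12] [387.16666667 236.        ] [ 510.87092782 -286.58593023   47.        ] 53.47124342279528
[379 249   5   4  15] [381.33333333 250.33333333] [ 473.3466809  -272.99579974   47.        ] 51.726604562924194
```

View pics/n4.png

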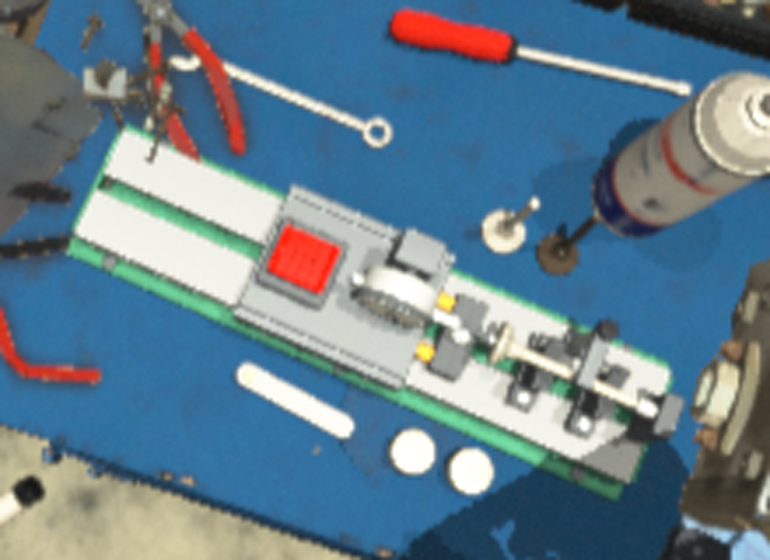

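```bash
python3 - <<'E'
from h import *
u=np.array([-.35,-.937,0])
b=np.array([528.6,-178,0])
for n,px,z in(("slide front",(260+428/3.5,150+326/3.5),58),("screw tip edge",(240+495.5/3.5,150+323.5/3.5),47),("same@52",(240+495.5/3.5,150+323.5/3.5),52)):
    p=at_z("top",px,z); print(n,p.round(1),round((p-b)@u,1))
for n in ("stop_face","button_top"):
    for c,z in(("top",0),("side",0)):
        z=47 if n=="stop_face" else 83
        if c=="side": optics.grab_frame(c)
        for r in optics.place_of(c,n)[:1]:
            p=at_z(c,r["at"],z); print(n,c,r["conf"],p.round(1),round((p-b)@u,1))
p,_=optics.grab_frame("side"); a=p[190:280,265:385,::-1]; cv2.imwrite("pics/n5.png",cv2.resize(a,(800,600),interpolation=cv2.INTER_CUBIC))
E
```

```text
slide front [ 490.2 -273.    58. ] 102.5
screw tip edge [ 493.4 -272.9   47. ] 101.2
same@52 [ 492.7 -272.1   52. ] 100.8
stop_face top 0.53 [ 566.3 -369.9   47. ] 166.6
stop_face side 0.73 [ 483.5 -272.4   47. ] 104.2
button_top top 0.5 [ 528.9 -173.8   83. ] -4.0
button_top side 0.59 [ 529.5 -185.7   83. ] 6.9
```

View pics/n5.png

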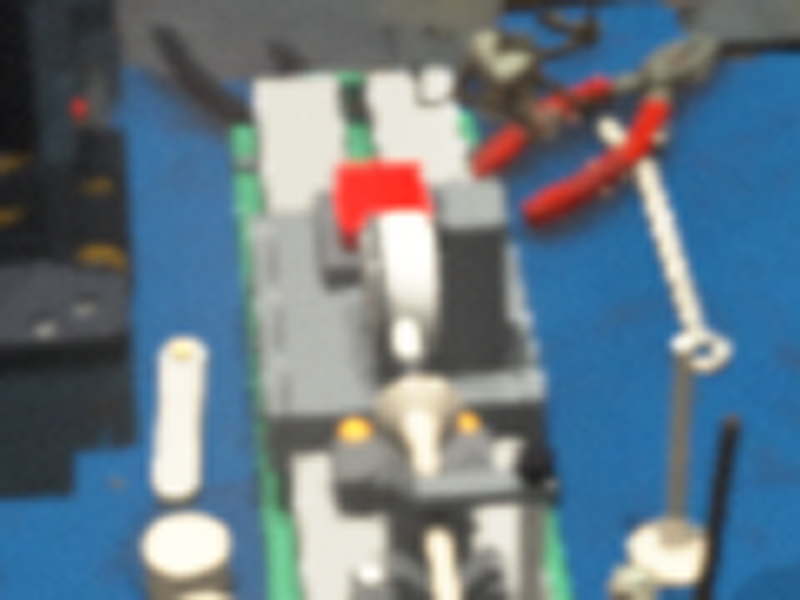

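The picture shows the slide's front end against the brass screws (about (355,430) and (470,425) in the crop), the button up, and the bystanders where they were. The screw tips measure 101 mm from the button centre, against the 100 mm expected when home.

```bash
python3 -c "
from workcell import env
print(env.job_done())"
```

```text
the job is handed in; nothing more can be done
None
```

The gauge slide is home against its end stop, with the button up again and the arm backed away; the job was handed in at about 12 s of the 35 s allowed, and I haven't seen the verdict.

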